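Scoop the joint balls into the red bin

ROBOT

A 6-joint arm with a two-finger parallel gripper is mounted at the origin on a cart in front of the work surface, level with it; the furniture and walls round the work are solid. World frame = base frame: x ahead of the robot, y to its left, z up, the work surface at z = 0. Lengths are in m, angles in rad, forces in N, time in s.
With the tool pointing down it reaches from about 0.25 to 0.725 m from the base axis. Payload 4 kg.
Tool frame: the origin (TCP) lies midway between the tips of the shut fingers; the grasp point (between the pads) lies 19 mm behind it; z points along the fingers, y is the line along which they close (so a half turn about z gives the same grasp; the last joint's range is limited). The gripper opens to 85 mm and grips with 20 to 120 N. Pads are 22 mm wide; open, the fingers measure 114 mm over their backs; the gripper's body (76 mm by 85 mm) begins 54 mm behind the grasp point. The pads swing forward as they close: fully open they stand 13 mm farther back than shut.
Start: joints at [1.282, 0.241, 0.005, 1.335, 0, 1.571], TCP at [0.142, 0.479, 0.231] pointing down, gripper open.
Joint ranges: [-2.72, 2.72], [-1.05, 1.87], [-1.09, 1.28], [-1.99, 2.15], [-1.42, 1.44], [-3.14, 3.14]. Speed limits (rad/s): [2.79, 2.79, 3.14, 3.14, 3.14, 3.14].

INTERFACE

Orientations are given as a rotation vector (axis times angle).
In Python, from station import ctrl, cams, order, finder gives the robot as it stands. The module is installed in compiled form; this text tells all that it offers.
- The arm moves only by the shell command python3 -m pendant 'ROWS' [FORCE]. ROWS is JSON, a list of rows, each an object with "dp": the shift along the tool's x, y, z in m, a list of three; "rot": the turn, a rotation vector about the tool's x, y, z in rad, a list of three; "jaw": the closure, from 0 (fully open) to 1 (shut). In form: [{"dp": [tx, ty, tz], "rot": [rx, ry, rz], "jaw": jaw}, ...]. A call has 1 to 8 rows; each row shifts and turns the commanded pose from where the row before left it, along the tool's axes as they then stand; what a row does not reach is not made up. A row lasts 1/12 s, in which the tool goes at most 41.7 mm and 7.16 degrees, less where a joint would pass 70% of its speed; a pose out of reach is approached as far as the arm can. A call with a gripper value outside its range is refused whole. The fingers move at their own pace and stop on an object; FORCE is the grip in N (left out, the last holds). Time passes only in rows, so rows that do not move let the fingers close. It gives the time, the measured TCP pose, the force, the opening and the grip force at its end, in the units of the state.
- ctrl.get_state(): the state, without advancing time (a new reading comes with each control period).
- cams.get_image(name): name is "scene" or "side" or "wrist"; returns the picture (480x640x3 uint8, blue, green, red); there is no depth.
- cams.camera_model(name): a dict with "intrinsics" (3x3 intrinsics, pixels), "camera_from_world" (4x4, takes a point from world to camera coordinates). Camera axes: x right, y down, z forward; pixel columns grow to the right and rows downward; lengths in m; the calibration is good to about 2 mm. A picture is of the moment at which its call begins: read the wrist's pose just before it. camera_model takes no time and is no camera call; for the wrist camera it gives the pose at the moment of the call.
- order.finish_job(): hands the job in; it is judged then, once.
Trained networks look in the newest picture that a camera, given by its name, has taken for a name from the list of things; names that differ only in an ending like _2 or _b are one class to them, and where a whole thing is asked for, a point or a joint stands for the part that bears it (a point fixed in the world has none). Each returns a list of dicts, best first, with "confidence" (0 to 1); they miss things now and then, are a little off and sometimes report something else, mostly with a low value. They report only what shows in the picture. A call takes as long as a camera call.
- finder.recognise(query, camera): "bbox" ([left, top, right, bottom] in pixels, round what is visible of it).
- finder.regions_of(query, camera): "pixels" (480x640 bool, what is visible of it) and "bbox" ([left, top, right, bottom] in pixels, round what is visible of it).
The state is a dict: "time_s": time; "joint_positions": joint angles; "joint_velocities": joint speeds; "joint_torque": joint torques, N m; "ee_pos": TCP position; "eef_rot": TCP orientation; "ft_force": force on the tool from outside, world axes, zero at the start; "wrist_torque": the same for the moment, N m; "opening": finger opening in m; "gripper_force": force on a finger pad.
Only numpy, scipy, OpenCV 4.12 (cv2) and the standard library are available. Lean on these libraries where they do the work, as an engineer would, in place of code of your own. Each camera call takes 0.05 s, during which the arm holds its last target. There are 200 camera calls.

TASK

Pick up the yellow hand scoop, scoop all three steel balls out of the green tray together by pushing it along the floor against the sloped end, and tip them into the red bin, not the blue one. Do not touch the balls with the fingers and leave the other things on the table alone. Then set the scoop back down level on its pan on the open table and let go.

Things in the scene. Friction and masses are not known exactly. Their poses are not given: they have to be found in the camera images.
- scoop: Yellow hand scoop, loose. Origin under the pan's middle; x forward to the lip, z up. Pan 88 mm wide, floor 2 mm, from 30 mm back wall (x -50) to lip (x 45); side walls 28 mm high, 16 from x -7, none past x 23. Black upright grip behind it, centre x -60, 18 mm thick (x), 40 wide (y), z 25 to 82: grip from above across the 18 mm at z 65. 0.12 to 0.2 kg.
- tray: Shallow green tray, fixed, slope end towards the robot. Origin under the middle of its flat floor (x -85 to 85, 130 mm wide, top face z 12), z up. Walls 3 mm, tops: flat end (-x) z 30, sides z 42. At x 85 to 115 the floor rises in a 45 degree slope, end wall top z 42. The scoop fits in flat from above at the flat end, lip to +x; pushed along the floor to the slope, the balls ride over its lip.
- bin_red: Open red plastic bin on a plywood riser, fixed to the table. Bin 110 mm (x) by 140 mm (y) outside, 4 mm walls, inner floor z 34, rim z 85; riser 120 x 150, 30 high. Origin: on the table under its middle, z up. A blue bin just like it stands beside it; which is nearer the robot varies.
- ball_0: Bare steel ball, 22 mm across, 43 g, loose on the tray floor within 30 mm of the slope; it rolls easily, so a scoop tilted back keeps it and a lip tilted down by 15 to 25 degrees sheds it. Origin: its centre.
- ball_1: Second ball, the same.
- ball_2: Third ball, the same.

How it is judged:
By the outcome, as a careful person would: the job done as asked, in the order asked, and still so for the second after the job is handed in, with the robot touching nothing.
It also fails if it takes over 58 s, if anything falls off the work surface, if the arm or the gripper's body presses on something with over 40 N, if the wrist force passes 120 N, or if a joint passes its speed limit or range.

## Working session

There is one attempt and no reset: what is moved stays moved. The work goes in short steps, Python scripts to look and compute and a shell command to move; the robot and the scene stay as the last step left them, time stands still between calls to the robot, and variables do not carry over. Pictures are saved under pics/ and viewed, at most 10 in all, crops included, and the job is handed in when it is done.

```bash
mkdir -p pics; cat > h.py <<'E'
import numpy as np,cv2
from station import ctrl,cams,order,finder
from scipy.spatial.transform import Rotation as R
def ray(cam,z,uv):
    m=cams.camera_model(cam);K=np.array(m["intrinsics"]);T=np.array(m["camera_from_world"])
    Rw=T[:3,:3].T;c=-Rw@T[:3,3]
    uv=np.atleast_2d(uv);d=(Rw@np.linalg.inv(K)@np.c_[uv,np.ones(len(uv))].T).T
    return c+d*((z-c[2])/d[:,2])[:,None]
def proj(cam,P):
    m=cams.camera_model(cam);K=np.array(m["intrinsics"]);T=np.array(m["camera_from_world"])
    p=(T[:3,:3]@np.atleast_2d(P).T).T+T[:3,3];p=(K@p.T).T;return p[:,:2]/p[:,2:]
E
python3 - <<'E'
from h import *
np.set_printoptions(precision=3,suppress=True)
s=ctrl.get_state();print(s["time_s"],s["ee_pos"],s["eef_rot"],s["opening"])
print(R.from_rotvec(s["eef_rot"]).as_matrix())
ims=[]
for c in["scene","side"]:
    im=cams.get_image(c);cv2.imwrite(f"pics/{c}0.png",im)
    for q in["scoop","tray","bin_red","ball_0"]:
        print(c,q,[(round(d["confidence"],2),[int(v) for v in d["bbox"]]) for d in finder.recognise(q,c)][:4])
    T=np.array(cams.camera_model(c)["camera_from_world"]);print(-T[:3,:3].T@T[:3,3])
E
```

```text
0.0 [0.142 0.479 0.23 ] [-0.452 -3.109  0.003] 0.08543735844881244
[[-0.959  0.285 -0.001]
 [ 0.285  0.959 -0.002]
 [-0.    -0.002 -1.   ]]
scene scoop [(0.72, [347, 303, 407, 369])]
scene tray [(0.68, [259, 213, 350, 283])]
scene bin_red [(0.95, [173, 168, 245, 240])]
scene ball_0 [(0.61, [280, 243, 289, 254]), (0.56, [290, 259, 298, 266]), (0.39, [279, 248, 291, 259])]
[-0.089 -0.761  1.006]
side scoop [(0.61, [367, 305, 458, 398])]
side tray [(0.61, [258, 203, 388, 284])]
side bin_red [(0.68, [291, 244, 299, 251]), (0.64, [174, 148, 256, 226])]
side ball_0 [(0.64, [289, 238, 302, 253]), (0.51, [291, 233, 301, 243]), (0.45, [302, 248, 312, 256])]
[ 0.068 -0.726  0.584]
```

View pics/scene0.png

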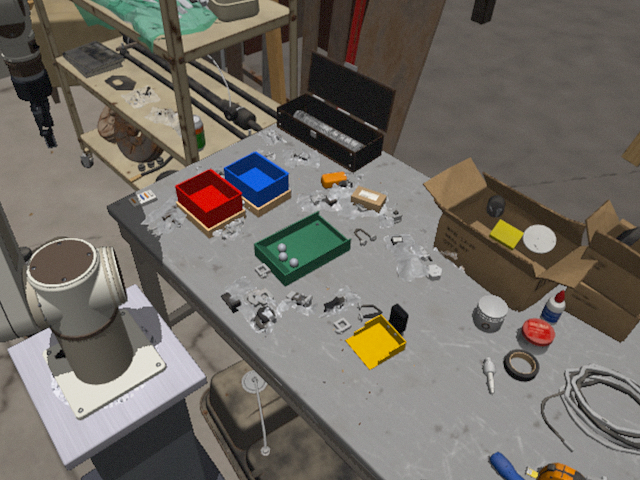

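View pics/side0.png

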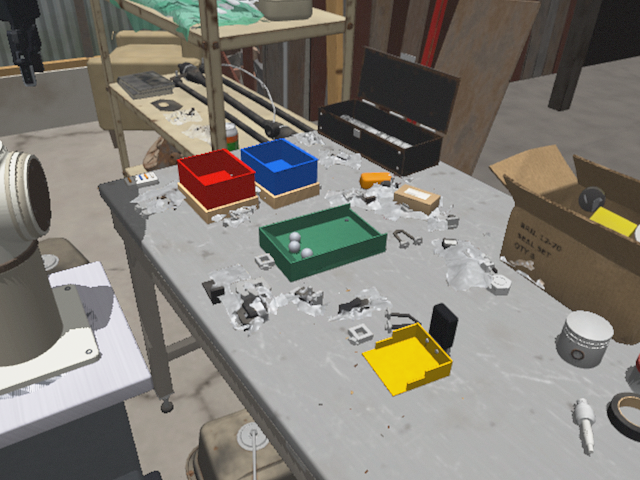

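```bash
cat > fit.py <<'E'
from h import *
from scipy.optimize import minimize
def box(x0,x1,y0,y1,z0,z1): return np.array([[x,y,z] for x in(x0,x1) for y in(y0,y1) for z in(z0,z1)])/1000.
M={"scoop":np.r_[box(-50,-7,-44,44,0,28),box(44,45,-44,44,0,2),box(-50,-49,-44,44,0,30),box(-69,-51,-20,20,25,82)],
"tray":np.r_[box(-88,-85,-68,68,0,30),box(-85,118,-68,68,0,42)],
"bin_red":np.r_[box(-60,60,-75,75,0,30),box(-55,55,-70,70,30,85)]}
def wp(P,p):
    c,s=np.cos(p[2]),np.sin(p[2]);return P@np.array([[c,s,0],[-s,c,0],[0,0,1]])+[p[0],p[1],0]
def fit(q,camsl,p0s,pick=lambda c,ds:ds[0]):
    tg={}
    for c in camsl:
        cams.get_image(c);ds=finder.regions_of(q,c)
        if not ds: print("none",c,q);continue
        d=pick(c,ds);m=d["pixels"].astype(np.uint8)
        n,l,st,_=cv2.connectedComponentsWithStats(m);k=1+np.argmax(st[1:,4])
        pts=np.argwhere(m)[:,::-1] if q=="scoop" else np.argwhere(l==k)[:,::-1]
        print(c,q,d["confidence"],[int(v) for v in d["bbox"]],m.sum())
        h=cv2.convexHull(pts.astype(np.int32));im=np.zeros((480*4,640*4),np.uint8)
        cv2.fillConvexPoly(im,(h*4+2).astype(np.int32),1);tg[c]=im
    def cost(p):
        t=0
        for c,im in tg.items():
            a=proj(c,wp(M[q],p))*4+2
            b=np.zeros_like(im);cv2.fillConvexPoly(b,cv2.convexHull(a.astype(np.float32)).astype(np.int32),1)
            t+=1-(im&b).sum()/max(1,(im|b).sum())
        return t
    best=None
    for p0 in p0s:
        r=minimize(cost,p0,method="Nelder-Mead",options=dict(initial_simplex=np.array(p0)+np.array([[0,0,0],[.02,0,0],[0,.02,0],[0,0,.3]]),maxiter=120,xatol=2e-4,fatol=1e-4))
        if best is None or r.fun<best.fun: best=r
    print(q,best.x.round(4),np.degrees(best.x[2]).round(1),"cost",round(best.fun,3));return best.x
E
python3 - <<'E'
from fit import *
g=lambda uv:ray("scene",0.02,uv)[0,:2]
c=g((376,345));[fit("scoop",["scene","side"],[[c[0],c[1],a] for a in(2.6,3.14,3.7)])]
c=g((302,255));fit("tray",["scene","side"],[[c[0],c[1],a] for a in(2.6,3.14,3.7)])
c=g((210,210));big=lambda c,ds:max(ds,key=lambda d:d["pixels"].sum())
fit("bin_red",["scene","side"],[[c[0],c[1],a] for a in(-.5,0,.5)],big)
for cam,uv in(("scene",[[284.5,248.5],[294,262.5],[282,254]]),("side",[[295.5,238],[294,246.5],[307,252.5]])): print(ray(cam,.023,uv).round(3)[:,:2])
E
```

```text
scene scoop 0.95 [348, 302, 405, 372] 2372
side scoop 0.82 [364, 304, 457, 400] 5006
scoop [ 0.4711 -0.3201  3.0332] 173.8 cost 0.111
scene tray 0.89 [255, 210, 350, 284] 3735
side tray 0.68 [259, 202, 388, 284] 6087
tray [ 0.5392 -0.0079  3.1076] 178.0 cost 0.121
scene bin_red 0.84 [172, 166, 245, 240] 3166
side bin_red 0.91 [175, 150, 257, 225] 4323
bin_red [0.4216 0.2573 0.065 ] 3.7 cost 0.08
[[ 0.48   0.013]
 [ 0.469 -0.039]
 [ 0.464  0.002]]
[[ 0.481  0.017]
 [ 0.465 -0.006]
 [ 0.477 -0.034]]
```

```bash
python3 -m pendant '[{"dp":[0,0,0],"rot":[0,0,0.116],"jaw":0},{"dp":[0,0,0],"rot":[0,0,0.116],"jaw":0},{"dp":[0,0,0],"rot":[0,0,0.116],"jaw":0},{"dp":[0,0,0],"rot":[0,0,0.116],"jaw":0},{"dp":[0,0,0],"rot":[0,0,0.116],"jaw":0},{"dp":[0,0,0],"rot":[0,0,0.116],"jaw":0},{"dp":[0,0,0],"rot":[0,0,0.116],"jaw":0},{"dp":[0,0,0],"rot":[0,0,0.116],"jaw":0}]'
python3 -m pendant '[{"dp":[0,0,0],"rot":[0,0,0.116],"jaw":0},{"dp":[0,0,0],"rot":[0,0,0.116],"jaw":0},{"dp":[0,0,0],"rot":[0,0,0.116],"jaw":0},{"dp":[0,0,0],"rot":[0,0,0.116],"jaw":0},{"dp":[-0.0316,0.0197,0.003],"rot":[0,0,0],"jaw":0},{"dp":[-0.0316,0.0197,0.003],"rot":[0,0,0],"jaw":0},{"dp":[-0.0316,0.0197,0.003],"rot":[0,0,0],"jaw":0},{"dp":[-0.0316,0.0197,0.003],"rot":[0,0,0],"jaw":0}]'
python3 -c "
from h import *
s=ctrl.get_state();print(s['joint_positions'])"
```

```text
time_s: 1.77
ee_pos: [0.1424, 0.4793, 0.2313]
eef_rot: [-1.803, -2.573, 0.0]
ft_force: [-0.2, -0.8, -0.1]
opening: 0.0858
gripper_force: 0.0
time_s: 2.43
ee_pos: [0.2071, 0.3437, 0.2191]
eef_rot: [2.339, 2.097, 0.0]
ft_force: [0.3, 0.1, 0.9]
opening: 0.0853
gripper_force: 0.0
[ 1.02867446e+00  5.13466834e-02 -2.52253299e-01  1.26711676e+00
 -2.35498653e-04  2.70815895e+00]
```

```bash
for i in 1; do python3 -m pendant '[{"dp":[-0.0316,0.0197,0.003],"rot":[0,0,0],"jaw":0},{"dp":[-0.0316,0.0197,0.003],"rot":[0,0,0],"jaw":0},{"dp":[-0.0316,0.0197,0.003],"rot":[0,0,0],"jaw":0},{"dp":[-0.0316,0.0197,0.003],"rot":[0,0,0],"jaw":0},{"dp":[-0.0316,0.0197,0.003],"rot":[0,0,0],"jaw":0},{"dp":[-0.0316,0.0197,0.003],"rot":[0,0,0],"jaw":0},{"dp":[-0.0316,0.0197,0.003],"rot":[0,0,0],"jaw":0},{"dp":[-0.0316,0.0197,0.003],"rot":[0,0,0],"jaw":0}]' | grep ee; done
python3 -m pendant '[{"dp":[-0.0316,0.0197,0.003],"rot":[0,0,0],"jaw":0},{"dp":[-0.0316,0.0197,0.003],"rot":[0,0,0],"jaw":0},{"dp":[-0.0316,0.0197,0.003],"rot":[0,0,0],"jaw":0},{"dp":[-0.0316,0.0197,0.003],"rot":[0,0,0],"jaw":0},{"dp":[-0.0316,0.0197,0.003],"rot":[0,0,0],"jaw":0},{"dp":[-0.0316,0.0197,0.003],"rot":[0,0,0],"jaw":0},{"dp":[-0.0316,0.0197,0.003],"rot":[0,0,0],"jaw":0},{"dp":[-0.0316,0.0197,0.003],"rot":[0,0,0],"jaw":0}]' | grep ee
python3 -m pendant '[{"dp":[-0.0316,0.0197,0.003],"rot":[0,0,0],"jaw":0},{"dp":[-0.0316,0.0197,0.003],"rot":[0,0,0],"jaw":0},{"dp":[-0.0316,0.0197,0.003],"rot":[0,0,0],"jaw":0},{"dp":[-0.0316,0.0197,0.003],"rot":[0,0,0],"jaw":0},{"dp":[0,0,0],"rot":[0,0,0],"jaw":0},{"dp":[0,0,0],"rot":[0,0,0],"jaw":0}]'
python3 - <<'E'
from fit import *
s=ctrl.get_state();print(s["ee_pos"],s["joint_positions"]);print(R.from_rotvec(s["eef_rot"]).as_matrix().round(3))
im=cams.get_image("wrist")
p=fit("scoop",["scene","side"],[[.471,-.32,3.03]])
def draw(p,col):
    for a in proj("wrist",wp(M["scoop"],p)): cv2.circle(im,tuple(int(v) for v in a),3,col,-1)
draw(p,(255,0,255))
cv2.imwrite("pics/w1.png",im)
E
```

```text
ee_pos: [0.3362, 0.0747, 0.1956]
eef_rot: [2.34, 2.096, 0.002]
ee_pos: [0.4651, -0.1941, 0.1712]
eef_rot: [2.341, 2.095, 0.001]
time_s: 4.27
ee_pos: [0.5289, -0.3279, 0.1573]
eef_rot: [-2.341, -2.091, 0.001]
ft_force: [-0.8, 0.2, -0.2]
opening: 0.0852
gripper_force: 0.0
[ 0.52886775 -0.32791786  0.15730785] [-5.55104836e-01  5.23012394e-01  2.28789431e-01  1.27909445e+00
  1.68111305e-04  1.12821862e+00]
[[ 0.112  0.994 -0.002]
 [ 0.994 -0.112  0.001]
 [ 0.001 -0.002 -1.   ]]
scene scoop 0.89 [348, 300, 405, 369] 2336
side scoop 0.83 [363, 305, 456, 399] 5101
scoop [ 0.471  -0.32    3.0301] 173.6 cost 0.09
```

View pics/w1.png

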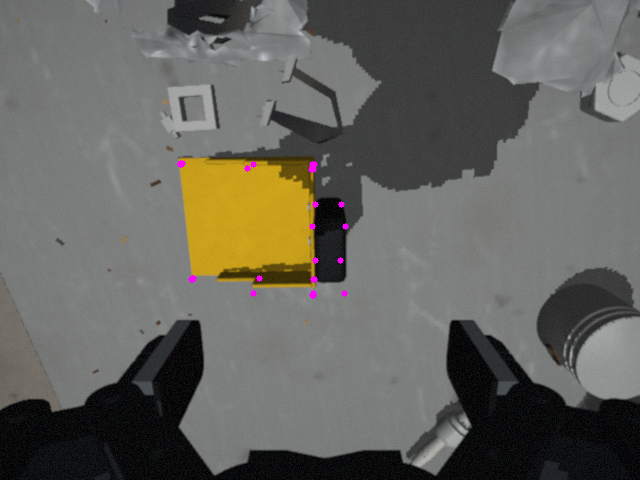

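```bash
python3 - <<'E'
from fit import *
p=fit("scoop",["wrist"],[[.471,-.315,3.03]])
s=ctrl.get_state();g=wp(np.array([[-.06,0,.065]]),p)[0];Rm=R.from_rotvec(s["eef_rot"]).as_matrix()
print(g,Rm.T@(g-s["ee_pos"]), "yaw tool y",np.degrees(np.arctan2(*-Rm[1::-1,1])))
im=cams.get_image("wrist");ds=finder.regions_of("scoop","wrist");print(len(ds))
print(proj("wrist",wp(M["scoop"],p)).round().astype(int).tolist())
E
```

```text
wrist scoop 0.56 [182, 158, 351, 292] 18359
scoop [ 0.4717 -0.3172  3.0566] 175.1 cost 0.027
[ 0.53146514 -0.32229395  0.065     ] [0.00336255 0.00192568 0.09532356] yaw tool y 173.77721731254601
1
[[313, 158], [311, 162], [316, 273], [315, 288], [252, 159], [245, 163], [261, 275], [255, 289], [180, 161], [179, 161], [195, 276], [194, 277], [179, 161], [178, 161], [193, 276], [193, 277], [313, 158], [311, 162], [316, 273], [315, 289], [311, 158], [310, 162], [315, 274], [314, 289], [341, 197], [345, 217], [342, 254], [346, 286], [314, 198], [312, 218], [316, 254], [314, 286]]
```

```bash
python3 -m pendant '[{"dp":[0.003,0.002,0.025],"rot":[0,0,-0.023],"jaw":0},{"dp":[0,0,0.03],"rot":[0,0,0],"jaw":0},{"dp":[0,0,0.03],"rot":[0,0,0],"jaw":0},{"dp":[0,0,0.026],"rot":[0,0,0],"jaw":0},{"dp":[0,0,0],"rot":[0,0,0],"jaw":1},{"dp":[0,0,0],"rot":[0,0,0],"jaw":1},{"dp":[0,0,0],"rot":[0,0,0],"jaw":1},{"dp":[0,0,0],"rot":[0,0,0],"jaw":1}]' 80
python3 -m pendant '[{"dp":[0,0,0],"rot":[0,0,0],"jaw":1},{"dp":[0,0,0],"rot":[0,0,0],"jaw":1},{"dp":[0,0,0],"rot":[0,0,0],"jaw":1},{"dp":[0,0,0],"rot":[0,0,0],"jaw":1},{"dp":[0,0,0],"rot":[0,0,0],"jaw":1},{"dp":[0,0,0],"rot":[0,0,0],"jaw":1}]'
```

```text
time_s: 5.38
ee_pos: [0.5331, -0.3246, 0.051]
eef_rot: [2.312, 2.12, 0.002]
ft_force: [-0.4, 0.1, -0.3]
opening: 0.0388
gripper_force: 0.0
time_s: 5.88
ee_pos: [0.5328, -0.3246, 0.0508]
eef_rot: [2.313, 2.12, 0.002]
ft_force: [-0.8, 0.3, 6.4]
opening: 0.0166
gripper_force: 79.1
```

```bash
python3 -m pendant '[{"dp":[0,0,-0.02],"rot":[0,0,0],"jaw":1},{"dp":[0,0,-0.035],"rot":[0,0,0],"jaw":1},{"dp":[0,0,-0.035],"rot":[0,0,0],"jaw":1},{"dp":[0,0,-0.035],"rot":[0,0,0],"jaw":1},{"dp":[0,0,-0.025],"rot":[0,0,0],"jaw":1},{"dp":[0.025,0.0137,0],"rot":[0,0,0],"jaw":1},{"dp":[0.03,0.0137,0],"rot":[0,0,0],"jaw":1},{"dp":[0.03,0.0137,0],"rot":[0,0,0],"jaw":1}]'
python3 -m pendant '[{"dp":[0.03,0.0137,0],"rot":[0,0,0],"jaw":1},{"dp":[0.03,0.0137,0],"rot":[0,0,0],"jaw":1},{"dp":[0.03,0.0137,0],"rot":[0,0,-0.051],"jaw":1},{"dp":[0,0,0],"rot":[0,0,0],"jaw":1},{"dp":[0,0,0],"rot":[0,0,0],"jaw":1}]'
python3 - <<'E'
from fit import *
np.set_printoptions(precision=3,suppress=True)
s=ctrl.get_state();print(s["joint_positions"]);print(R.from_rotvec(s["eef_rot"]).as_matrix().round(3))
im=cams.get_image("wrist")
for q in("tray","scoop","ball_0"):
    for d in finder.regions_of(q,"wrist"): print(q,d["confidence"],d["bbox"],d["pixels"].sum())
for a in proj("wrist",wp(M["tray"],[.5392,-.0079,3.1076])): cv2.circle(im,tuple(int(v) for v in a),3,(255,0,255),-1)
cv2.imwrite("pics/w2.png",im)
E
```

```text
time_s: 6.55
ee_pos: [0.5802, -0.2426, 0.1996]
eef_rot: [2.317, 2.119, 0.002]
ft_force: [-0.4, 0.4, -1.5]
opening: 0.0168
gripper_force: 78.3
time_s: 6.97
ee_pos: [0.6291, -0.1543, 0.198]
eef_rot: [-2.257, -2.185, 0.001]
ft_force: [-0.7, -0.7, -1.8]
opening: 0.0169
gripper_force: 78.4
[-0.24   0.557  0.391  1.406 -0.     1.363]
[[ 0.032  0.999 -0.   ]
 [ 0.999 -0.032 -0.   ]
 [-0.    -0.    -1.   ]]
tray 0.91 [0.7, 0.0, 315.3, 111.0] 32071
scoop 0.71 [97.1, 180.5, 356.1, 421.1] 40779
ball_0 0.85 [52.7, 0.0, 91.8, 27.9] 796
ball_0 0.63 [77.2, 39.5, 112.5, 76.1] 956
```

View pics/w2.png

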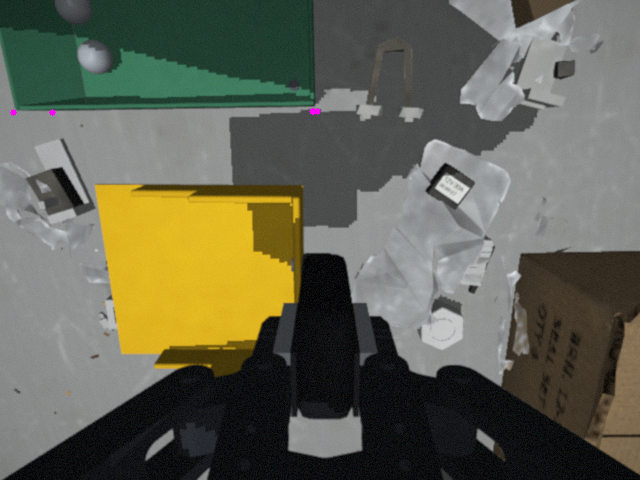

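```bash
cat >> fit.py <<'E'
def scoop_in_hand(off=(-.0615,.002,.0508),pitch=0):
    s=ctrl.get_state();Rm=R.from_rotvec(s["eef_rot"]).as_matrix()
    S=Rm@np.array([[0,-1,0],[-1,0,0],[0,0,-1.]])@R.from_euler('y',pitch).as_matrix()  # scoop axes in world
    t=np.array(s["ee_pos"])-S@np.array(off);return S,t
E
python3 - <<'E'
from fit import *
P=np.array([[45,44,2],[45,-44,2],[45,44,0],[45,-44,0],[-50,-44,30],[-7,-44,28],[-7,44,28],[-69,-20,82],[-51,-20,82]])/1000.
for pt in(-.05,0,.05):
    S,t=scoop_in_hand(pitch=pt);print(pt,proj("wrist",P@S.T+t).round().astype(int).tolist())
E
```

```text
-0.05 [[111, 359], [81, 187], [113, 357], [84, 186], [294, 196], [184, 197], [204, 388], [358, 310], [296, 311]]
0 [[121, 354], [93, 185], [123, 352], [95, 184], [297, 196], [189, 195], [208, 385], [352, 311], [291, 311]]
0.05 [[130, 348], [104, 183], [132, 346], [107, 182], [300, 196], [194, 194], [212, 381], [347, 311], [286, 310]]
```

```bash
python3 -m pendant '[{"dp":[0.03,-0.001,0.005],"rot":[0,0,0],"jaw":1},{"dp":[0.035,-0.001,0.01],"rot":[0,0,0],"jaw":1},{"dp":[0.035,-0.001,0.01],"rot":[0,0,0],"jaw":1},{"dp":[0.025,-0.001,0.01],"rot":[0,0,0],"jaw":1},{"dp":[0.016,-0.001,0.005],"rot":[0,0,0],"jaw":1},{"dp":[0,0,0],"rot":[0,0,0],"jaw":1},{"dp":[0,0,0],"rot":[0,0,0],"jaw":1}]'
python3 - <<'E'
from fit import *
np.set_printoptions(precision=4,suppress=True)
S,t=scoop_in_hand();print(t,S[:,0])
im=cams.get_image("wrist");cv2.imwrite("pics/w3.png",im)
for d in finder.recognise("ball_0","wrist"):
    b=np.array(d["bbox"]);print(d["confidence"],b,ray("wrist",.023,[(b[:2]+b[2:])/2])[0,:2])
for p in([.538,-.006,3.107],):
    print(proj("wrist",wp(np.array([[-88,68,30],[-88,-68,30],[-85,68,42],[118,68,42],[118,-68,42],[85,-65,12],[85,65,12]])/1000,p)).round().astype(int).tolist())
E
```

```text
time_s: 7.75
ee_pos: [0.6281, -0.0158, 0.1581]
eef_rot: [-2.261, -2.181, 0.002]
ft_force: [-0.9, -0.6, -1.8]
opening: 0.017
gripper_force: 78.3
[ 0.5666 -0.0116  0.1074] [-0.9994  0.036   0.0008]
0.89 [ 65.5 204.7  99.2 237.4] [ 0.4633 -0.0036]
0.81 [ 88.  247.3 107.4 280.7] [ 0.4675 -0.0349]
0.72 [ 79.5 167.7 118.2 197.8] [0.4797 0.022 ]
[[321, 315], [320, 116], [317, 323], [22, 324], [-29, 117], [59, 121], [92, 301]]
```

View pics/w3.png

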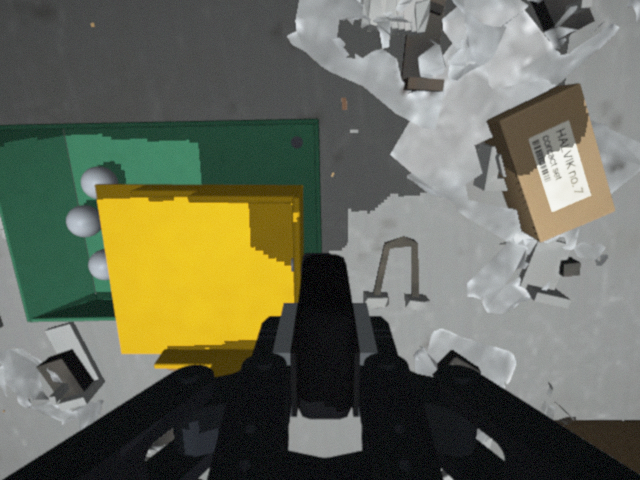

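```bash
python3 -m pendant '[{"dp":[0.004,0,0.01],"rot":[0,0,0],"jaw":1},{"dp":[0,0,0.025],"rot":[0,0,0],"jaw":1},{"dp":[0,0,0.025],"rot":[0,0,0],"jaw":1},{"dp":[0,0,0.015],"rot":[0,0,0],"jaw":1},{"dp":[0,0,0.01],"rot":[0,0,0],"jaw":1},{"dp":[0,0,0.004],"rot":[0,0,0],"jaw":1},{"dp":[0,0,0],"rot":[0,0,0],"jaw":1}]'
python3 -m pendant '[{"dp":[0,0,0.003],"rot":[0,0,0],"jaw":1},{"dp":[0,0,0],"rot":[0,0,0],"jaw":1},{"dp":[0,0,0],"rot":[0,0,0],"jaw":1}]'
python3 - <<'E'
from fit import *
print(scoop_in_hand()[1])
E
```

```text
time_s: 8.43
ee_pos: [0.6281, -0.0124, 0.0708]
eef_rot: [-2.263, -2.179, 0.001]
ft_force: [-3.0, -0.2, 4.3]
opening: 0.0169
gripper_force: 79.4
time_s: 8.68
ee_pos: [0.6283, -0.0124, 0.0707]
eef_rot: [2.262, 2.178, 0.001]
ft_force: [-9.6, 0.2, 17.9]
opening: 0.017
gripper_force: 81.4
[ 0.56702772 -0.00816302  0.01978202]
```

```bash
python3 - <<'E'
from fit import *
im=cams.get_image("side");P=np.array([[45,44,2],[45,-44,2],[-50,44,30],[-50,-44,30],[-7,44,28],[-69,20,82],[-50,44,0]])/1000.
a=cv2.resize(im[180:310,240:410],None,fx=4.6,fy=4.6,interpolation=cv2.INTER_CUBIC)
S,t=scoop_in_hand()
for v in (proj("side",P@S.T+t)-[240,180])*4.6: cv2.circle(a,tuple(int(x) for x in v),4,(255,0,255),1)
for v in (proj("side",wp(np.array([[-88,68,30],[-88,-68,30],[-85,68,42],[118,68,42],[118,-68,42],[85,-65,12],[85,65,12]])/1000,[.538,-.006,3.107]))-[240,180])*4.6: cv2.circle(a,tuple(int(x) for x in v),4,(0,255,255),1)
print(a.shape);cv2.imwrite("pics/s4.png",a)
E
```

```text
(598, 782, 3)
```

View pics/s4.png

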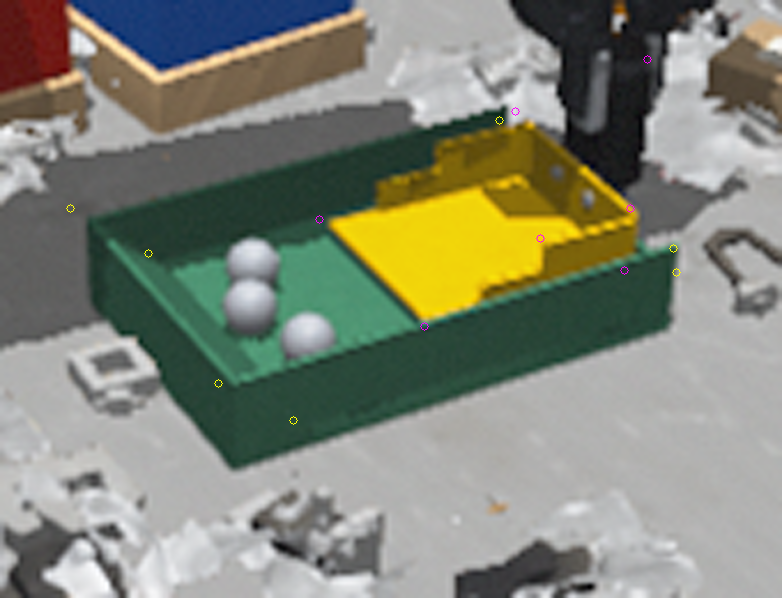

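```bash
python3 -m pendant '[{"dp":[0,0,-0.01],"rot":[0,0,0],"jaw":1},{"dp":[0,-0.008,0],"rot":[0,0,0],"jaw":1},{"dp":[0,0,0],"rot":[0,0,0],"jaw":1}]'
python3 -m pendant '[{"dp":[0,0,0.005],"rot":[0,0,0],"jaw":1},{"dp":[0,0,0.004],"rot":[0,0,0],"jaw":1},{"dp":[0,0,0],"rot":[0,0,0],"jaw":1}]'
python3 -m pendant '[{"dp":[0,0,0.003],"rot":[0,0,0],"jaw":1},{"dp":[0,0,0],"rot":[0,0,0],"jaw":1}]'
```

```text
time_s: 8.98
ee_pos: [0.6209, -0.0117, 0.0776]
eef_rot: [2.261, 2.179, 0.002]
ft_force: [-0.4, 0.1, -2.0]
opening: 0.0165
gripper_force: 78.4
time_s: 9.23
ee_pos: [0.622, -0.0115, 0.0707]
eef_rot: [2.26, 2.179, 0.004]
ft_force: [-6.4, -1.6, 16.5]
opening: 0.0169
gripper_force: 81.3
time_s: 9.4
ee_pos: [0.6221, -0.0115, 0.0706]
eef_rot: [2.259, 2.178, 0.005]
ft_force: [-10.6, 0.0, 30.9]
opening: 0.0168
gripper_force: 83.3
```

```bash
python3 - <<'E'
from h import *
s=ctrl.get_state();print(s["ft_force"],s["wrist_torque"],s["joint_torque"])
E
python3 -m pendant '[{"dp":[0,0,-0.0085],"rot":[0,0,0],"jaw":1},{"dp":[0,0,0],"rot":[0,0,0],"jaw":1},{"dp":[0,0,0],"rot":[0,0,0],"jaw":1}]'
python3 - <<'E'
from h import *
s=ctrl.get_state();print(s["ft_force"],s["wrist_torque"])
E
```

```text
[-10.55283106   0.04138659  30.89349793] [-0.08909748  2.73193424 -0.05129583] [ 3.46472561e-01 -3.35334349e+01  1.90620035e+01 -4.80762184e+00
  1.88420783e-01  6.40345577e-03]
time_s: 9.65
ee_pos: [0.6212, -0.0112, 0.0724]
eef_rot: [2.261, 2.181, 0.001]
ft_force: [0.5, 0.0, -2.3]
opening: 0.0174
gripper_force: 78.5
[ 0.49240198  0.02410912 -2.31919591] [-0.03342969 -0.04037787  0.02350353]
```

```bash
cat > held.py <<'E'
from fit import *
B=[box(-50,45,-44,44,0,2),box(-50,-48,-44,44,0,30)]+[box(-50,-7,a,b,0,28) for a,b in((-44,-42),(42,44))]+[box(-7,23,a,b,0,16) for a,b in((-44,-42),(42,44))]
def held(im,colmax=250):
    h=cv2.cvtColor(im,cv2.COLOR_BGR2HSV);m=cv2.inRange(h,(18,130,40),(35,255,255))
    n,l,st,_=cv2.connectedComponentsWithStats(m);m=(l==1+np.argmax(st[1:,4])).astype(np.uint8)
    m=m[:,:colmax];k=4;m=cv2.resize(m,None,fx=k,fy=k,interpolation=cv2.INTER_LINEAR)
    mk=np.zeros_like(m);mk[:365*k]=1;m=m&mk
    s=ctrl.get_state();Rm=R.from_rotvec(s["eef_rot"]).as_matrix();A=np.array([[0,-1,0],[-1,0,0],[0,0,-1.]])
    def cost(q):
        S=Rm@A@R.from_euler('yxz',q[3:]).as_matrix();t=np.array(s["ee_pos"])-S@q[:3];b=np.zeros_like(m)
        for P in B:
            cv2.fillConvexPoly(b,cv2.convexHull((proj("wrist",P@S.T+t)*k+k/2).astype(np.float32)).astype(np.int32),1)
        b&=mk;return (m^b).sum()/m.sum()
    q0=np.array([-.0615,.002,.0508,0,0,0])
    for it in range(3):
        r=minimize(cost,q0,method="Nelder-Mead",options=dict(initial_simplex=q0+np.r_[np.zeros((1,6)),np.diag([.006,.006,.01,.08,.08,.05])],maxiter=300));q0=r.x
    print(cost(np.array([-.0615,.002,.0508,0,0,0])),r.fun,r.x[:3].round(4),np.degrees(r.x[3:]).round(2));return r.x
E
python3 - <<'E'
from held import *
im=cams.get_image("wrist");cv2.imwrite("pics/w5.png",im);held(im)
E
```

```text
0.00945337540376389 0.005437561577890575 [-0.0617  0.0016  0.0501] [ 0.5   0.04 -0.31]
```

View pics/w5.png

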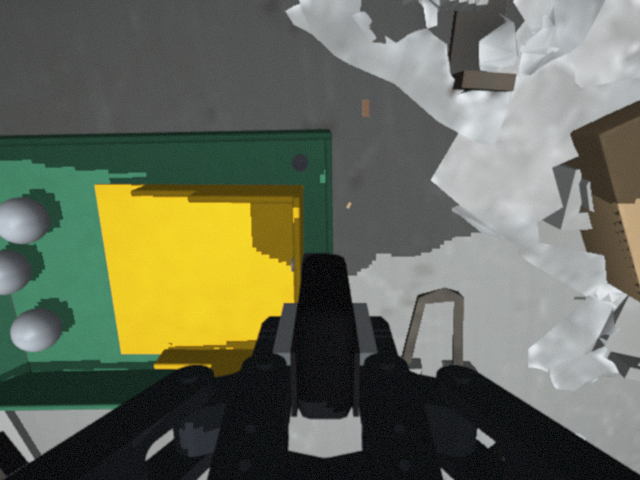

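```bash
python3 - <<'E'
from held import *
np.set_printoptions(precision=4,suppress=True)
S,t=scoop_in_hand();print("scoop",t,S[:,0])
print("dot z12",ray("wrist",.012,[[300,162]]),"z20",ray("wrist",.02,[[300,162]]))
print("far side wall top z42",ray("wrist",.042,[[10,135],[300,131]]),"near",ray("wrist",.042,[[20,408],[120,405]]))
print("flat end top outer z30",ray("wrist",.030,[[330,150],[332,230]]),"corner z42",ray("wrist",.042,[[329,131]]))
P=np.array([[-50,-44,0],[-50,44,0],[45,-44,0],[45,44,0]])/1000.
print(P@S.T+t)
c=cv2.imread("pics/w5.png");print(c[158:167:2,294:308:2].tolist())
E
```

```text
scoop [ 0.5591 -0.007   0.0208] [-0.9993  0.0362  0.0012]
dot z12 [[0.6101 0.0444 0.012 ]] z20 [[0.6106 0.0452 0.02  ]]
far side wall top z42 [[0.4974 0.0622 0.042 ]
 [0.6127 0.0596 0.042 ]] near [[ 0.4688 -0.0662  0.042 ]
 [ 0.518  -0.0661  0.042 ]]
flat end top outer z30 [[0.6244 0.0509 0.03  ]
 [0.6242 0.0153 0.03  ]] corner z42 [[0.6241 0.0592 0.042 ]]
[[ 0.6107  0.0352  0.0208]
 [ 0.6075 -0.0528  0.0208]
 [ 0.5157  0.0386  0.0209]
 [ 0.5125 -0.0493  0.0209]]
[[[54, 46, 46], [56, 47, 48], [60, 52, 51], [52, 48, 49], [57, 53, 47], [58, 51, 50], [55, 56, 45]], [[56, 51, 48], [62, 58, 56], [60, 52, 53], [61, 55, 52], [58, 53, 53], [62, 54, 52], [55, 49, 49]], [[65, 56, 56], [54, 49, 48], [56, 51, 49], [58, 48, 47], [54, 47, 45], [58, 52, 50], [61, 55, 52]], [[56, 53, 55], [54, 47, 47], [54, 49, 48], [58, 51, 51], [52, 46, 45], [53, 46, 45], [56, 49, 51]], [[53, 50, 45], [52, 46, 42], [58, 52, 50], [57, 51, 51], [57, 52, 48], [52, 45, 46], [54, 53, 46]]]
```

```bash
python3 -m pendant '[{"dp":[0,0,-0.004],"rot":[0,0,0],"jaw":1},{"dp":[0.003,-0.009,0],"rot":[0,0,0],"jaw":1},{"dp":[0,0,0],"rot":[0,0,0],"jaw":1},{"dp":[0,0,0.005],"rot":[0,0,0],"jaw":1},{"dp":[0,0,0.004],"rot":[0,0,0],"jaw":1},{"dp":[0,0,0.002],"rot":[0,0,0],"jaw":1},{"dp":[0,0,0],"rot":[0,0,0],"jaw":1}]'
```

```text
time_s: 10.28
ee_pos: [0.6113, -0.0079, 0.0645]
eef_rot: [-2.26, -2.18, 0.002]
ft_force: [-0.5, 0.5, -1.6]
opening: 0.017
gripper_force: 78.5
```

```bash
python3 -m pendant '[{"dp":[0,0,0.002],"rot":[0,0,0],"jaw":1},{"dp":[0,0,0.001],"rot":[0,0,0],"jaw":1},{"dp":[0,0,0],"rot":[0,0,0],"jaw":1}]'
python3 - <<'E'
from held import *
S,t=scoop_in_hand();print("scoop",t,S[:,0])
im=cams.get_image("wrist");held(im)
for d in finder.recognise("ball_0","wrist"):
    b=np.array(d["bbox"]);print(d["confidence"],b,ray("wrist",.023,[(b[:2]+b[2:])/2])[0,:2])
E
```

```text
time_s: 10.53
ee_pos: [0.612, -0.0078, 0.0629]
eef_rot: [2.261, 2.181, 0.0]
ft_force: [0.4, -0.6, -1.5]
opening: 0.017
gripper_force: 78.6
scoop [ 0.55064166 -0.00363787  0.0121045 ] [-9.99349755e-01  3.60551274e-02 -3.07066487e-04]
0.008696020828553473 0.0053168673376759405 [-0.0615  0.0014  0.0502] [ 0.32 -0.2  -0.32]
0.9 [  0.  261.8  36.3 310.4] [ 0.46755411 -0.00290581]
0.88 [  1.  209.1  56.8 257.8] [0.4788985 0.0223783]
0.76 [ 17.2 322.6  70.6 368.3] [ 0.47223159 -0.03463632]
```

```bash
python3 -m pendant '[{"dp":[-0.002,-0.004,0.0015],"rot":[0,0,0],"jaw":1},{"dp":[-0.0025,-0.006,0.0005],"rot":[0,0,0],"jaw":1},{"dp":[0,-0.006,0],"rot":[0,0,0],"jaw":1},{"dp":[0,-0.006,0],"rot":[0,0,0],"jaw":1},{"dp":[0,-0.006,0],"rot":[0,0,0],"jaw":1},{"dp":[0,-0.006,0],"rot":[0,0,0],"jaw":1},{"dp":[0,-0.004,0],"rot":[0,0,0],"jaw":1},{"dp":[0,0,0],"rot":[0,0,0],"jaw":1}]'
python3 - <<'E'
from held import *
S,t=scoop_in_hand();print("scoop",t,"lip",t+S@[.045,0,0])
im=cams.get_image("wrist")
for d in finder.recognise("ball_0","wrist"):
    b=np.array(d["bbox"]);print(d["confidence"],b,ray("wrist",.023,[(b[:2]+b[2:])/2])[0,:2])
im=cams.get_image("side")
for d in finder.recognise("ball_0","side"):
    b=np.array(d["bbox"]);print(d["confidence"],b,ray("side",.023,[(b[:2]+b[2:])/2])[0,:2])
E
```

```text
time_s: 11.3
ee_pos: [0.5749, -0.0113, 0.0628]
eef_rot: [2.258, 2.178, 0.004]
ft_force: [1.1, -0.5, 6.1]
opening: 0.0169
gripper_force: 79.6
scoop [ 0.5137319  -0.00713434  0.0117413 ] lip [ 0.46876191 -0.00550577  0.01152401]
0.8 [ 53.8 250.9 107.2 298.9] [ 0.46138125 -0.00166397]
0.8 [ 62.2 315.  116.  360.2] [ 0.45871979 -0.03433704]
0.56 [ 40.6 198.   95.7 247.5] [0.46109561 0.0233105 ]
0.57 [280.5 234.4 291.  247.3] [0.46077476 0.0174029 ]
```

```bash
python3 -m pendant '[{"dp":[0,-0.005,0],"rot":[0,0,0],"jaw":1},{"dp":[0,-0.005,0],"rot":[0,0,0],"jaw":1},{"dp":[0,-0.005,0],"rot":[0,0,0],"jaw":1},{"dp":[0,-0.002,0],"rot":[0,0,0],"jaw":1},{"dp":[0,0,0],"rot":[0,0,0],"jaw":1}]'
python3 - <<'E'
from held import *
S,t=scoop_in_hand();print("scoop",t,"lip",t+S@[.045,0,0])
im=cams.get_image("wrist");cv2.imwrite("pics/w6.png",im)
for d in finder.recognise("ball_0","wrist"):
    b=np.array(d["bbox"]);print(d["confidence"],b,ray("wrist",.025,[(b[:2]+b[2:])/2])[0,:2])
E
```

```text
time_s: 11.92
ee_pos: [0.5603, -0.0105, 0.0632]
eef_rot: [2.256, 2.177, 0.01]
ft_force: [7.6, 1.6, 3.5]
opening: 0.0169
gripper_force: 79.3
scoop [ 0.49940412 -0.00638177  0.01183453] lip [ 0.45443467 -0.00477714  0.01141744]
0.91 [ 75.6 252.9 125.1 303.2] [ 0.45717443 -0.00201638]
0.87 [ 89.  314.5 136.6 362.2] [ 0.45709574 -0.0332507 ]
0.63 [ 63.  198.2 119.2 250.2] [0.45805942 0.0235106 ]
```

View pics/w6.png

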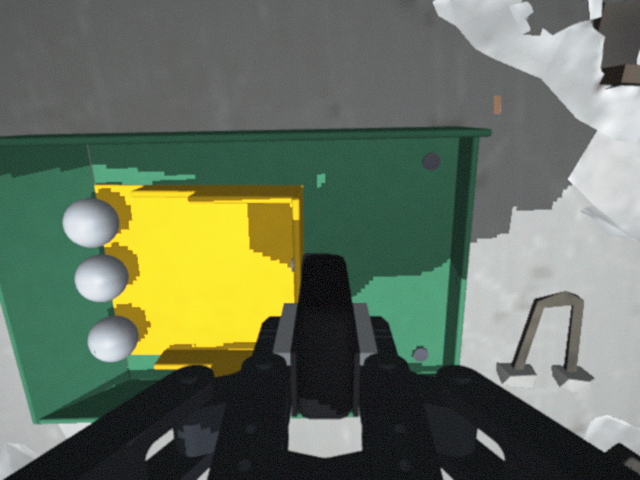

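```bash
python3 -m pendant '[{"dp":[0,-0.003,0],"rot":[0,0,0],"jaw":1},{"dp":[0,-0.001,0],"rot":[0,0,0],"jaw":1},{"dp":[0,-0.001,-0.001],"rot":[0.04,0,0],"jaw":1},{"dp":[0,-0.002,-0.001],"rot":[0.05,0,0],"jaw":1},{"dp":[0,-0.002,-0.001],"rot":[0.05,0,0],"jaw":1},{"dp":[0,-0.001,-0.001],"rot":[0.05,0,0],"jaw":1},{"dp":[0,0,-0.001],"rot":[0.05,0,0],"jaw":1},{"dp":[0,0,0],"rot":[0,0,0],"jaw":1}]'
python3 - <<'E'
from held import *
S,t=scoop_in_hand();print("scoop",t,"lip",t+S@[.045,0,0],S[:,0])
im=cams.get_image("wrist");cv2.imwrite("pics/w7.png",im)
for d in finder.recognise("ball_0","wrist"):
    b=np.array(d["bbox"]).round();u=(b[:2]+b[2:])/2
    # intersect with plane 13mm above pan floor
    m=cams.camera_model("wrist");K=np.array(m["intrinsics"]);T=np.array(m["camera_from_world"]);c=-T[:3,:3].T@T[:3,3];dd=T[:3,:3].T@np.linalg.inv(K)@[*u,1]
    c,dd=S.T@(c-t),S.T@dd;print(round(d["confidence"],2),b,"scoop frame",(c+dd*((.013-c[2])/dd[2])).round(4))
E
```

```text
time_s: 12.68
ee_pos: [0.5468, -0.0102, 0.0645]
eef_rot: [-2.127, -2.052, 0.252]
ft_force: [0.9, -0.3, -4.7]
opening: 0.0172
gripper_force: 79.3
scoop [ 0.47490699 -0.00565643  0.03005785] lip [ 0.43127301 -0.00406983  0.04094629] [-0.9696441   0.0352579   0.24196528]
0.88 [162. 198. 215. 249.] scoop frame [-0.0001 -0.0287  0.013 ]
0.86 [169. 256. 219. 304.] scoop frame [-0.     -0.0018  0.013 ]
0.74 [177. 316. 223. 364.] scoop frame [-0.      0.0294  0.013 ]
0.19 [ 97. 186. 359. 421.] scoop frame [-0.0149  0.0101  0.013 ]
```

```bash
python3 -m pendant '[{"dp":[0,0,0],"rot":[0,0,0],"jaw":1},{"dp":[0,0,-0.006],"rot":[0,0,0],"jaw":1},{"dp":[0,0,-0.014],"rot":[0,0,0],"jaw":1},{"dp":[0,0,-0.022],"rot":[0,0,0],"jaw":1},{"dp":[0,0,-0.026],"rot":[0,0,0],"jaw":1},{"dp":[0,0,-0.024],"rot":[0,0,0],"jaw":1},{"dp":[0,0,-0.016],"rot":[0,0,0],"jaw":1},{"dp":[0,0,-0.006],"rot":[0,0,0],"jaw":1}]'
python3 -m pendant '[{"dp":[0.006,0,0],"rot":[0,0,0],"jaw":1},{"dp":[0.012,0,0],"rot":[0,0,0],"jaw":1},{"dp":[0.02,0,0],"rot":[0,0,0],"jaw":1},{"dp":[0.025,0,0],"rot":[0,0,0],"jaw":1},{"dp":[0.025,0,0],"rot":[0,0,0],"jaw":1},{"dp":[0.025,0,0],"rot":[0,0,0],"jaw":1},{"dp":[0.025,0,0],"rot":[0,0,0],"jaw":1},{"dp":[0.025,0,0],"rot":[0,0,0],"jaw":1}]'
python3 -m pendant '[{"dp":[0.025,0,0],"rot":[0,0,0],"jaw":1},{"dp":[0.025,0,0],"rot":[0,0,0],"jaw":1},{"dp":[0.022,0,0],"rot":[0,0,0],"jaw":1},{"dp":[0.016,0,0],"rot":[0,0,0],"jaw":1},{"dp":[0.008,0,0],"rot":[0,0,0],"jaw":1},{"dp":[0.002,0,0],"rot":[0,0,0],"jaw":1},{"dp":[0,0,0],"rot":[0,0,0],"jaw":1}]'
python3 - <<'E'
from held import *
S,t=scoop_in_hand();print("scoop",t,"lip",t+S@[.045,0,0],S[:,0])
im=cams.get_image("wrist");cv2.imwrite("pics/w8.png",im)
for d in finder.recognise("ball_0","wrist"): print(d["confidence"],np.array(d["bbox"]).round())
a=proj("wrist",wp(M["bin_red"],[.4216,.2573,.065]))
for v in a: cv2.circle(im,tuple(int(x) for x in v),4,(255,0,255),1)
cv2.imwrite("pics/w8.png",im)
E
```

```text
time_s: 13.45
ee_pos: [0.5757, -0.011, 0.1807]
eef_rot: [-2.133, -2.058, 0.241]
ft_force: [0.5, 0.6, -3.1]
opening: 0.0169
gripper_force: 79.4
time_s: 14.12
ee_pos: [0.5783, 0.1541, 0.1749]
eef_rot: [-2.127, -2.053, 0.253]
ft_force: [1.1, -0.4, -2.8]
opening: 0.0166
gripper_force: 79.4
time_s: 14.7
ee_pos: [0.5827, 0.2504, 0.1756]
eef_rot: [-2.127, -2.055, 0.252]
ft_force: [0.7, -1.0, -3.1]
opening: 0.017
gripper_force: 79.4
scoop [0.51089014 0.25480723 0.14106357] lip [0.46723071 0.25633161 0.15185851] [-0.97020945  0.03387506  0.23988767]
0.69 [253. 302. 283. 339.]
0.6 [248. 201. 294. 252.]
```

View pics/w8.png

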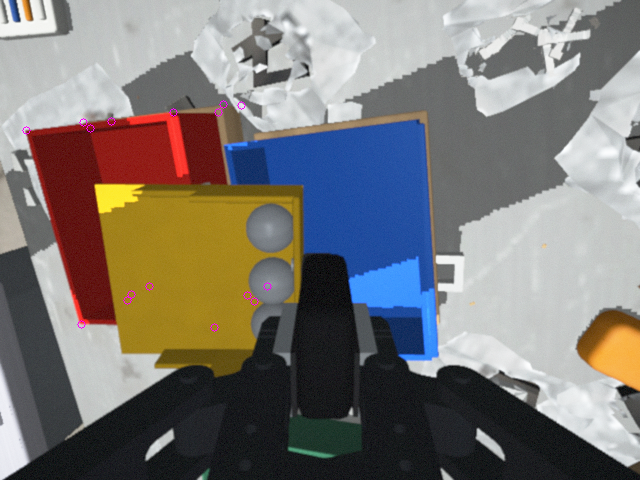

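```bash
python3 -m pendant '[{"dp":[0,-0.006,-0.0045],"rot":[-0.0425,0,0],"jaw":1},{"dp":[0,-0.007,-0.0045],"rot":[-0.0425,0,0],"jaw":1},{"dp":[0,-0.007,-0.0045],"rot":[-0.0425,0,0],"jaw":1},{"dp":[0,-0.005,0.004],"rot":[-0.0425,0,0],"jaw":1},{"dp":[0,0,0.016],"rot":[0,0,0],"jaw":1},{"dp":[0,0,0.016],"rot":[0,0,0],"jaw":1},{"dp":[0,0,0.007],"rot":[0,0,0],"jaw":1},{"dp":[0,0,0],"rot":[0,0,0],"jaw":1}]'
python3 - <<'E'
from held import *
S,t=scoop_in_hand();print("scoop",t,"lip",t+S@[.045,0,0],S[:,0])
E
```

```text
time_s: 15.47
ee_pos: [0.5571, 0.249, 0.1497]
eef_rot: [-2.225, -2.142, 0.082]
ft_force: [-1.5, -0.1, -3.0]
opening: 0.0171
gripper_force: 79.6
scoop [0.49207993 0.25331502 0.10365238] lip [0.44723636 0.25501277 0.10699488] [-0.99652367  0.03772777  0.07427777]
```

```bash
python3 -m pendant '[{"dp":[0,-0.0015,-0.0036],"rot":[-0.034,0,0],"jaw":1},{"dp":[0,-0.0015,-0.0036],"rot":[-0.034,0,0],"jaw":1},{"dp":[0,-0.0015,-0.0036],"rot":[-0.034,0,0],"jaw":1},{"dp":[0,-0.0015,-0.0036],"rot":[-0.034,0,0],"jaw":1},{"dp":[0,-0.0015,-0.0036],"rot":[-0.034,0,0],"jaw":1},{"dp":[0,-0.0015,-0.0036],"rot":[-0.034,0,0],"jaw":1},{"dp":[0,-0.0015,-0.0036],"rot":[-0.034,0,0],"jaw":1},{"dp":[0,-0.0015,-0.0036],"rot":[-0.034,0,0],"jaw":1}]'
python3 -m pendant '[{"dp":[0,-0.0018,-0.0042],"rot":[-0.04,0,0],"jaw":1},{"dp":[0,-0.0018,-0.0042],"rot":[-0.04,0,0],"jaw":1},{"dp":[0,-0.0018,-0.0042],"rot":[-0.04,0,0],"jaw":1},{"dp":[0,-0.0018,-0.0042],"rot":[-0.04,0,0],"jaw":1},{"dp":[0,-0.0018,-0.0042],"rot":[-0.04,0,0],"jaw":1},{"dp":[0,0,0],"rot":[0,0,0],"jaw":1},{"dp":[0,0,0],"rot":[0,0,0],"jaw":1},{"dp":[0,0,0],"rot":[0,0,0],"jaw":1}]'
python3 - <<'E'
from held import *
S,t=scoop_in_hand();print("scoop",t,"lip",t+S@[.045,0,0],S[:,0])
for c in("wrist","scene","side"):
    im=cams.get_image(c);cv2.imwrite(f"pics/d_{c}.png",im)
    for d in finder.recognise("ball_0",c): print(c,round(d["confidence"],2),np.array(d["bbox"]).round())
E
```

```text
time_s: 16.13
ee_pos: [0.5456, 0.2507, 0.181]
eef_rot: [2.152, 2.073, 0.213]
ft_force: [0.4, 0.8, -3.6]
opening: 0.0169
gripper_force: 79.5
time_s: 16.8
ee_pos: [0.5315, 0.2517, 0.1983]
eef_rot: [2.034, 1.961, 0.4]
ft_force: [0.7, 0.2, -2.4]
opening: 0.0172
gripper_force: 79.7
scoop [0.49487964 0.25514299 0.12748521] lip [0.45349902 0.25667312 0.10986979] [-0.91956926  0.03400294 -0.39145392]
```

```bash
python3 -m pendant '[{"dp":[0,0,-0.01],"rot":[0.04,0,0],"jaw":1},{"dp":[0,0,-0.005],"rot":[0.06,0,0],"jaw":1},{"dp":[0,0,0],"rot":[0.06,0,0],"jaw":1},{"dp":[0,0,0],"rot":[0.06,0,0],"jaw":1},{"dp":[0,0,0],"rot":[0.06,0,0],"jaw":1},{"dp":[0,0,0],"rot":[0.06,0,0],"jaw":1},{"dp":[0,0,0],"rot":[0.06,0,0],"jaw":1},{"dp":[0,0,0],"rot":[0,0,0],"jaw":1}]'
python3 -m pendant '[{"dp":[-0.02,0,0],"rot":[0,0,0],"jaw":1},{"dp":[-0.035,0,0],"rot":[0,0,0],"jaw":1},{"dp":[-0.035,0,0],"rot":[0,0,0],"jaw":1},{"dp":[-0.035,0,0],"rot":[0,0,0],"jaw":1},{"dp":[-0.035,0,0],"rot":[0,0,0],"jaw":1},{"dp":[-0.02,0,0],"rot":[0,0,0],"jaw":1},{"dp":[0,0,0],"rot":[0,0,0],"jaw":1}]'
python3 - <<'E'
from held import *
S,t=scoop_in_hand();print("scoop",t,S[:,0],S[:,2])
for c in("wrist","scene","side"):
    im=cams.get_image(c);cv2.imwrite(f"pics/e_{c}.png",im)
    for d in finder.recognise("ball_0",c): print(c,round(d["confidence"],2),np.array(d["bbox"]).round())
a=cv2.resize(cv2.imread("pics/e_scene.png")[130:290,150:370],None,fx=2.2,fy=2.2,interpolation=3)
b=cv2.imread("pics/e_wrist.png");b=cv2.resize(b,(300,225))
o=np.zeros((600,800,3),np.uint8);o[:352,:484]=a;o[:225,490:790]=b
s=cv2.resize(cv2.imread("pics/e_side.png")[140:240,160:340],None,fx=2.4,fy=2.4,interpolation=3);o[355:355+240,:432]=s
cv2.imwrite("pics/e.png",o)
E
```

```text
time_s: 17.77
ee_pos: [0.5273, 0.2517, 0.2103]
eef_rot: [2.262, 2.178, -0.0]
ft_force: [1.1, 0.3, -2.3]
opening: 0.0166
gripper_force: 79.6
time_s: 18.35
ee_pos: [0.5182, 0.0682, 0.2114]
eef_rot: [2.264, 2.172, 0.001]
ft_force: [-0.1, 0.4, -2.2]
opening: 0.0168
gripper_force: 79.7
scoop [0.45702405 0.07258845 0.1604167 ] [-0.99914656  0.04116751 -0.00337382] [-0.00327725  0.00241308  0.99999172]
```

View pics/e.png

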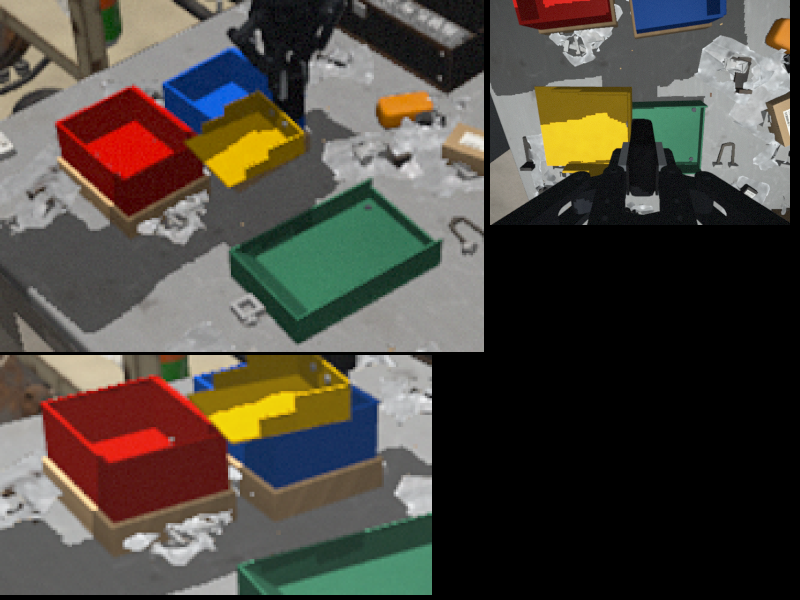

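```bash
python3 -m pendant '[{"dp":[0.03,0,-0.01],"rot":[0,0,0],"jaw":1},{"dp":[0.035,0,-0.02],"rot":[0,0,0],"jaw":1},{"dp":[0.02,0,-0.02],"rot":[0,0,0],"jaw":1},{"dp":[0,0,0],"rot":[0,0,0],"jaw":1},{"dp":[0,0,0],"rot":[0,0,0],"jaw":1}]' | grep ee
python3 - <<'E'
from held import *
im=cams.get_image("wrist");cv2.imwrite("pics/f.png",im)
for d in finder.recognise("ball_0","wrist"):
    b=np.array(d["bbox"]);print(round(d["confidence"],2),b.round(),ray("wrist",.045,[(b[:2]+b[2:])/2])[0])
print(proj("wrist",wp(M["bin_red"],[.4216,.2573,.065])).round().astype(int).tolist())
E
```

```text
ee_pos: [0.5221, 0.1593, 0.2622]
eef_rot: [2.254, 2.184, 0.006]
0.97 [136. 108. 165. 139.] [0.38025055 0.23168483 0.045     ]
0.9 [128.  79. 157. 107.] [0.37752923 0.25510705 0.045     ]
0.87 [119.  45. 151.  76.] [0.37557907 0.27917003 0.045     ]
[[164, 180], [151, 186], [126, 5], [109, -4], [288, 168], [285, 172], [265, -10], [260, -21], [156, 179], [128, 190], [117, 2], [77, -19], [279, 167], [271, 176], [255, -13], [242, -38]]
```

```bash
python3 -m pendant '[{"dp":[-0.034,0.0019,0],"rot":[0,0,0],"jaw":1},{"dp":[-0.035,0.0019,0],"rot":[0,0,0],"jaw":1},{"dp":[-0.035,0.0019,0],"rot":[0,0,0],"jaw":1},{"dp":[-0.035,0.0019,0],"rot":[0,0,0],"jaw":1},{"dp":[-0.035,0.0019,0],"rot":[0,0,0],"jaw":1},{"dp":[-0.035,0.0019,0],"rot":[0,0,0],"jaw":1},{"dp":[-0.035,0.0019,0],"rot":[0,0,0],"jaw":1},{"dp":[-0.035,0.0019,0],"rot":[0,0,0],"jaw":1}]' | grep ee
python3 -m pendant '[{"dp":[-0.035,0.0019,0],"rot":[0,0,0],"jaw":1},{"dp":[-0.035,0.0019,0],"rot":[0,0,0],"jaw":1},{"dp":[-0.035,0.0019,0],"rot":[0,0,0],"jaw":1},{"dp":[-0.035,0.0019,0],"rot":[0,0,0],"jaw":1},{"dp":[-0.035,0.0019,0],"rot":[0,0,0],"jaw":1},{"dp":[-0.03,0.0019,0],"rot":[0,0,0],"jaw":1},{"dp":[0,0,0],"rot":[0,0,0],"jaw":1}]' | grep e
python3 - <<'E'
from held import *
S,t=scoop_in_hand();print("scoop",t,S[:,0],S[:,2])
im=cams.get_image("wrist");q=held(im)
E
```

```text
ee_pos: [0.5252, -0.1248, 0.26]
eef_rot: [-2.262, -2.179, 0.0]
time_s: 20.42
ee_pos: [0.5284, -0.3341, 0.2586]
eef_rot: [2.27, 2.172, -0.003]
ft_force: [-0.1, 1.3, -2.2]
opening: 0.0168
gripper_force: 79.6
scoop [ 0.46699915 -0.32942255  0.20789436] [-0.99903368  0.04393283  0.00127257] [0.00133519 0.00139601 0.99999813]
0.015131216806207317 0.006288754891882177 [-0.0623  0.001   0.0501] [ 0.89 -0.04 -0.39]
```

```bash
python3 -m pendant '[{"dp":[0.005,0.002,0.025],"rot":[0,0,0],"jaw":1},{"dp":[0,0,0.038],"rot":[0,0,0],"jaw":1},{"dp":[0,0,0.038],"rot":[0,0,0],"jaw":1},{"dp":[0,0,0.035],"rot":[0,0,0],"jaw":1},{"dp":[0,0,0.03],"rot":[0,0,0],"jaw":1},{"dp":[0,0,0.02],"rot":[0,0,0],"jaw":1},{"dp":[0,0,0.01],"rot":[0,0,0],"jaw":1},{"dp":[0,0,0],"rot":[0,0,0],"jaw":1}]'
```

```text
time_s: 21.13
ee_pos: [0.5306, -0.3207, 0.0618]
eef_rot: [-2.257, -2.177, 0.001]
ft_force: [0.4, -0.0, -1.9]
opening: 0.0172
gripper_force: 79.7
```

```bash
python3 -m pendant '[{"dp":[0,0,0.006],"rot":[0,0,0],"jaw":1},{"dp":[0,0,0.004],"rot":[0,0,0],"jaw":1},{"dp":[0,0,0.0015],"rot":[0,0,0],"jaw":1},{"dp":[0,0,0],"rot":[0,0,0],"jaw":1}]'
```

```text
time_s: 21.47
ee_pos: [0.5338, -0.3229, 0.0548]
eef_rot: [2.259, 2.179, 0.003]
ft_force: [-0.9, 0.3, -1.9]
opening: 0.0168
gripper_force: 79.7
```

```bash
python3 -m pendant '[{"dp":[0,0,0.003],"rot":[0,0,0],"jaw":1},{"dp":[0,0,0.002],"rot":[0,0,0],"jaw":1},{"dp":[0,0,0],"rot":[0,0,0],"jaw":1},{"dp":[0,0,0],"rot":[0,0,0],"jaw":1}]'
```

```text
time_s: 21.8
ee_pos: [0.5343, -0.3231, 0.0509]
eef_rot: [2.258, 2.178, 0.003]
ft_force: [-1.4, 1.2, 4.6]
opening: 0.017
gripper_force: 80.7
```

```bash
python3 -m pendant '[{"dp":[0,0,0],"rot":[0,0,0],"jaw":0.6},{"dp":[0,0,0],"rot":[0,0,0],"jaw":0.3},{"dp":[0,0,0],"rot":[0,0,0],"jaw":0},{"dp":[0,0,0],"rot":[0,0,0],"jaw":0},{"dp":[0,0,0],"rot":[0,0,0],"jaw":0},{"dp":[0,0,0],"rot":[0,0,0],"jaw":0},{"dp":[0,0,0],"rot":[0,0,0],"jaw":0},{"dp":[0,0,0],"rot":[0,0,0],"jaw":0}]' 
python3 -m pendant '[{"dp":[0,0,-0.015],"rot":[0,0,0],"jaw":0},{"dp":[0,0,-0.03],"rot":[0,0,0],"jaw":0},{"dp":[0,0,-0.03],"rot":[0,0,0],"jaw":0},{"dp":[0,0,-0.03],"rot":[0,0,0],"jaw":0},{"dp":[0,0,-0.02],"rot":[0,0,0],"jaw":0},{"dp":[0,0,0],"rot":[0,0,0],"jaw":0},{"dp":[0,0,0],"rot":[0,0,0],"jaw":0},{"dp":[0,0,0],"rot":[0,0,0],"jaw":0}]'
python3 - <<'E'
from fit import *
fit("scoop",["wrist"],[[.471,-.325,3.1]]);fit("scoop",["scene","side"],[[.471,-.325,3.1]])
E
```

```text
time_s: 22.47
ee_pos: [0.5333, -0.3227, 0.0488]
eef_rot: [2.26, 2.18, 0.002]
ft_force: [-0.2, -0.3, 0.1]
opening: 0.0854
gripper_force: 0.0
time_s: 23.13
ee_pos: [0.5326, -0.3223, 0.173]
eef_rot: [2.261, 2.181, 0.002]
ft_force: [-0.5, -0.1, -0.7]
opening: 0.0853
gripper_force: 0.0
wrist scoop 0.59 [185, 159, 347, 286] 16964
scoop [ 0.4726 -0.3184  3.1148] 178.5 cost 0.028
scene scoop 0.93 [349, 304, 408, 370] 2336
side scoop 0.96 [365, 305, 460, 398] 5036
scoop [ 0.4731 -0.3227  3.0866] 176.9 cost 0.087
```

Scoop is level, flat on the table, released; fit costs match the original resting state.

```bash
python3 -c "
from station import order
print(order.finish_job())"
```

```text
the job is handed in; nothing more can be done
None
```

The job is handed in at about 23 s: all three balls were seen in the red bin, and the scoop is back flat on the open table and released; on the way in, the scoop pressed one of the tray's screw heads with up to about 31 N before I moved it clear.

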